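Prop open the vial case

TASK

Raise the lid of the vial case, then push the red knob of its folding stay back past straight, fully home against its stop, so that the stay locks and the lid stays up unaided. Leave the amber bottles and the blue bin where they stand.

Things in the scene. Friction and masses are not known exactly. Their poses are not given: they have to be found in the camera images.
- case: Aluminium case fixed to the table, 170 deep (x) x 200 wide (y) x 100 high, blue panel on its front (-x) face. Origin: centre of its underside. x points from front to hinge side (to the robot's left, give or take 20 degrees), z up. The lid is hinged along y on the rear rim, 85 from the origin in +x, at height 100. The folding stay is outside its right (-y) wall.
- lip (a point): Middle of the front edge, underside, of the blue lift lip: a flat tongue 100 wide (y), 7 thick, sticking out 40 in front of the case, clear below, at height 100 when shut. It turns with the lid, 210 from the hinge line. The lid (white frame, clear pane, 170 x 200 x 9, 0.4 to 0.6 kg) is raised by pushing up from below the lip and following its arc.
- lid_hinge (a point): Point on the lid's hinge line, half-way along the case's width, at the rear rim. The lid's axes: x from the lip to the hinge, y along the hinge.
- lid (a joint): Lid angle in rad: 0 shut, growing as the lip rises. The stay stops it at 1.31 (75 degrees); it rests at about 1.30 when locked. The hinge is strongly damped (3 N m s/rad): let go unlocked, the lid sinks shut by itself, near the top at 0.03 to 0.05 rad/s, then faster. Raising it at 0.3 rad/s takes about 9 N at the lip.
- stay_knob (a point): Centre of the red knob, a pin 16 in diameter, 45 long along case y, on the stay's knuckle, its ends 19 and 64 outside the right wall. Lid shut: hangs 36 above the table. Lid nearly up: it bulges forward and up of the line through the stay's end pivots. Push it rearward and down (case +x, 30 degrees below level, a few N) past straight. Locked: 55 in front of the hinge line, height 151.
- stay_upper (a joint): Knuckle angle of the folding stay in rad: 0 folded with the lid shut, 2.83 when the two links are in line, 3.11 at the stop, past straight, where the stay is locked and carries the lid.
- bottle_a: Loose amber bottle, white cap, 60 in diameter, 120 high. Origin: centre of its underside.
- bottle_b: A second such bottle.
- bin: Loose open blue bin of grey stoppers, 140 x 110 x 60 high. Origin: centre of its underside.
- stay_pivot (a point): Lower pivot of the folding stay on the case's right wall, 95 in front of the hinge line at height 100. The lower link (64 long, steel) turns about it and carries the knuckle with the red knob forward and up as the lid rises; the upper link (64 long) joins the knuckle to the lid's right edge, 115 from the hinge.

How it is judged:
At the end, for the whole second after the job is handed in: The stay's knuckle is past straight and home against its stop (stay_upper above 3.0 rad), the lid stands open above 1.2 rad and at rest, held by the stay alone, and the bottles and the bin are within 30 mm of where they started (value of joint stay_upper above 3 rad and value of joint lid above 1.2 rad and velocity of joint lid between -0.02 and 0.05 rad/s and not (distance of bottle_a from where it was at the start of the episode above 0.03 m) and not (distance of bottle_b from where it was at the start of the episode above 0.03 m) and not (distance of bin from where it was at the start of the episode above 0.03 m)); the robot touches nothing.
It fails at once if a bottle or the bin is shoved away (more than 30 mm) or knocked over (distance of any of bottle_a, bottle_b, bin from where it was at the start of the episode above 0.03 m or angle between any of bottle_a, bottle_b's own z axis and vertical above 0.5 rad).
It also fails if it takes over 48 s, if anything falls off the work surface, if the arm or the gripper's body presses on something with over 40 N, if the wrist force passes 120 N, or if a joint passes its speed limit or range.

ROBOT

A 6-joint arm with a two-finger parallel gripper is mounted at the origin on the work surface. World frame = base frame: x ahead of the robot, y to its left, z up, the work surface at z = 0. Lengths are in m, angles in rad, forces in N, time in s.
With the tool pointing down it reaches from about 0.325 to 0.85 m from the base axis. Payload 4.4 kg.
Tool frame: the origin (TCP) lies on the centre line of the jaws, within the pads' length; the fingertips stand 25 mm ahead of it and the grasp point (between the pads) lies 6 mm ahead of it; z points along the fingers, y is the line along which they close (so a half turn about z gives the same grasp; the last joint's range is limited). The gripper opens to 94 mm and grips with 3 to 60 N. Pads are 16 mm wide; open, the fingers measure 119 mm over their backs; the gripper's body (75 mm by 177 mm) begins 78 mm behind the grasp point.
Start: joints at [1.157, 0.207, 1.542, -0, 1.393, -0.15], TCP at [0.15, 0.555, 0.23] pointing down, gripper open.
Joint ranges: [-2.73, 2.73], [-0.86, 2.22], [0.23, 2.46], [-1.11, 4.25], [0.08, 2.63], [-2.82, 2.82]. Speed limits (rad/s): [2.79, 2.79, 3.14, 3.14, 3.14, 3.14].

INTERFACE

Orientations are given as [roll, pitch, yaw] about the fixed x, y, z axes, in that order (R = Rz(yaw) Ry(pitch) Rx(roll)).
In Python, from plant import monitor, eyes, hand_in gives the robot as it stands. The module is installed in compiled form; this text tells all that it offers.
- The arm moves only by the tool servo_tool, never from a script. Its arguments are lists of equal length, an entry for each row: "linear": the shift along the world's x, y, z normalised to -1 to 1, where 1 is 0.25 m, a list of three; "delta_rot": the turn, a rotation vector about the world's x, y, z normalised to -1 to 1, where 1 is 1.5 rad, a list of three; "hand": the gripper command: -1 is fully open, 1 is shut, values between are in proportion. A call has 1 to 20 rows; each row is the pose to reach, as a shift and turn from the pose commanded when the call began; what a row does not reach only later rows make up. A row lasts 1/10 s, in which the tool goes at most 50 mm and 8.59 degrees, less where a joint would pass 70% of its speed; a pose out of reach is approached as far as the arm can. A call with a number of a shift or a turn outside -1 to 1 is refused whole. A call with a gripper value outside its range is refused whole. The fingers move at their own pace and stop on an object; "squeeze" is the grip in N (left out, the last holds). Time passes only in rows, so rows that repeat a pose let the fingers close. It gives the time, the measured TCP pose, the force, the opening and the grip force at its end, in the units of the state.
- monitor.sense(): the state, without advancing time (a new reading comes with each control period).
- eyes.get_image(name): name is "side" or "top" or "wrist"; returns (picture, depth): 420x560x3 uint8, red, green, blue; 420x560 float32, m along the optical axis (not along the pixel's ray), 0 where there is no reading.
- eyes.calibration(name): a dict with "camera_matrix" (3x3 intrinsics, pixels), "T" (4x4, takes a point from camera to world coordinates). Camera axes: x right, y up, looking along -z (the intrinsics and any distortion apply to the point x, -y, -z); pixel columns grow to the right and rows downward; lengths in m; the calibration is good to about 2 mm. A picture is of the moment at which its call begins: read the wrist's pose just before it. calibration takes no time and is no camera call; for the wrist camera it gives the pose at the moment of the call.
- hand_in(): hands the job in; it is judged then, once.
The state is a dict: "clock": time; "joints": joint angles; "joint_velocities": joint speeds; "tau": joint torques, N m; "position": TCP position; "eef_rot": TCP orientation; "force": force on the tool from outside, world axes, zero at the start; "moment": the same for the moment, N m; "width": opening from 0.0 (shut) to 1.0 (fully open); "gripper_force": force on a finger pad.
Only numpy, scipy, OpenCV 4.12 (cv2) and the standard library are available. Lean on these libraries where they do the work, as an engineer would, in place of code of your own. Each camera call takes 0.05 s, during which the arm holds its last target. There are 200 camera calls.

## Working session

There is one attempt and no reset: what is moved stays moved. The work goes in short steps, Python scripts to look and compute and a tool call to move; the robot and the scene stay as the last step left them, time stands still between calls to the robot, and variables do not carry over. Pictures are saved under pics/ and viewed, at most 10 in all, crops included, and the job is handed in when it is done.

Besides the shell and the picture viewer there is one more tool, called as name(argument=value, ...) on one line, values as JSON. servo_tool: Moves the arm, as the interface text tells. Scaled input: -1 to 1 covers 0.25 m each way for a shift and 1.5 rad each way for a turn. Its arguments: {"type":"object","properties":{"linear":{"type":"array"},"delta_rot":{"type":"array"},"hand":{"type":"array"},"squeeze":{"type":"number"}},"required":["linear","delta_rot","hand"]}

```bash
mkdir -p pics
python3 - <<'E'
from plant import monitor, eyes
import cv2,numpy as np
s=monitor.sense();print({k:np.round(v,3) for k,v in s.items()})
ims=[]
for n in("side","top"):
    p,d=eyes.get_image(n);c=eyes.calibration(n)
    np.savez(f"{n}0.npz",p=p,d=d,K=c["camera_matrix"],T=c["T"]);cv2.imwrite(f"pics/{n}0.png",p[:,:,::-1])
    print(n,np.round(c["T"],3).tolist(),c["camera_matrix"].tolist(),{k:v for k,v in c.items() if k not in("T","camera_matrix")})
E
```

```text
{'clock': np.float64(0.0), 'joints': array([ 1.157,  0.207,  1.543, -0.   ,  1.393, -0.15 ]), 'joint_velocities': array([-0.002,  0.001, -0.   ,  0.   ,  0.002,  0.002]), 'tau': array([-1.0000e-03, -3.7087e+01, -2.8142e+01,  7.0000e-02,  3.6000e-02,
       -0.0000e+00]), 'position': array([0.15 , 0.554, 0.229]), 'eef_rot': array([-3.139, -0.   ,  2.878]), 'force': array([ 0.129, -0.441,  0.481]), 'moment': array([-0.034, -0.009,  0.025]), 'gripper_force': np.float64(0.0), 'width': np.float64(1.001)}
side [[0.946, 0.253, -0.204, 0.294], [-0.324, 0.714, -0.621, -0.844], [-0.012, 0.653, 0.757, 1.092], [0.0, 0.0, 0.0, 1.0]] [[478.62720006556873, 0.0, 275.06781751764834], [0.0, 478.62720006556873, 206.13791477228185], [0.0, 0.0, 1.0]] {}
top [[0.023, 0.977, -0.211, 0.236], [-1.0, 0.022, -0.007, -0.061], [-0.002, 0.211, 0.977, 1.656], [0.0, 0.0, 0.0, 1.0]] [[530.3162406894372, 0.0, 275.085555905146], [0.0, 530.3162406894372, 200.6904453713846], [0.0, 0.0, 1.0]] {}
```

View pics/top0.png

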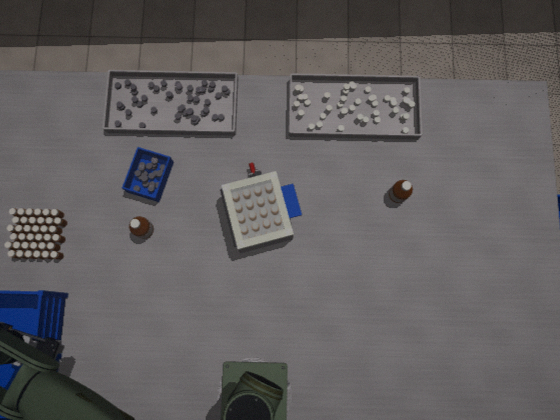

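View pics/side0.png

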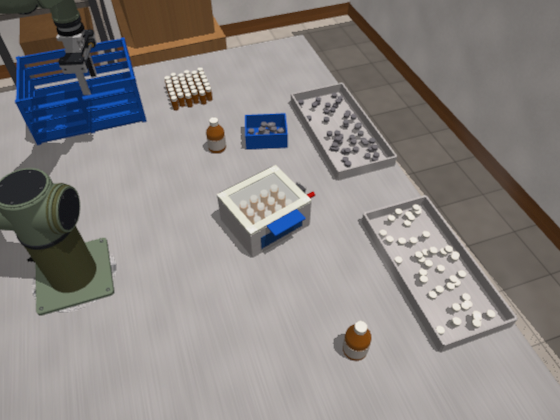

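Top view: the case lid is at about (257,210), with the blue lip at (291,200) pointing to the robot's right. The red knob is at (251,168) on the far side, the bottles at (401,190) and (140,227), and the bin at (148,175). The side view agrees: lip (285,222), knob (311,196).

```bash
cat > h.py <<'E'
import numpy as np,cv2
def load(n):
    z=np.load(n);return z["p"],z["d"],z["K"],z["T"]
def ray(K,T,uv):
    uv=np.atleast_2d(uv).astype(float)
    r=np.c_[(uv[:,0]-K[0,2])/K[0,0],-(uv[:,1]-K[1,2])/K[1,1],-np.ones(len(uv))]
    return T[:3,3],r@T[:3,:3].T
def onz(K,T,uv,z):
    o,r=ray(K,T,uv);return o+r*((z-o[2])/r[:,2])[:,None]
def cloud(d,K,T):
    v,u=np.indices(d.shape);o,r=ray(K,T,np.c_[u.ravel(),v.ravel()])
    return (o+r*d.reshape(-1,1)).reshape(*d.shape,3)
def tri(A,B):
    (o1,r1),(o2,r2)=A,B;r1=r1[0];r2=r2[0]
    t=np.linalg.lstsq(np.c_[r1,-r2],o2-o1,rcond=None)[0]
    p,q=o1+t[0]*r1,o2+t[1]*r2;return (p+q)/2,np.linalg.norm(p-q)
def mask(p,c):
    h=cv2.cvtColor(p,cv2.COLOR_RGB2HSV);H,S,V=cv2.split(h)
    if c=="blue":return (H>100)&(H<130)&(S>150)&(V>60)
    if c=="red":return ((H<6)|(H>174))&(S>170)&(V>80)
    if c=="white":return (S<50)&(V>150)
E
python3 - <<'E'
from h import *
reg={"top":(215,150,310,255),"side":(205,160,325,255)}
R={}
for n in reg:
    p,d,K,T=load(n+"0.npz");C=cloud(d,K,T);x0,y0,x1,y1=reg[n]
    roi=np.zeros(d.shape,bool);roi[y0:y1,x0:x1]=1
    for c in("blue","red"):
        m=mask(p,c)&roi;P=C[m];uv=np.argwhere(m)[:,::-1]
        print(n,c,m.sum(),uv.mean(0),P.mean(0).round(3),P.min(0).round(3),P.max(0).round(3))
        R[n,c]=ray(K,T,uv.mean(0))
        if c=="blue":
            m2=m&(C[...,2]>.095);print(" lip z",C[m2][:,2].mean());r=cv2.minAreaRect(C[m2][:,:2].astype(np.float32));print(" lip rect",r,cv2.boxPoints(r).round(3).tolist())
    m=roi&(C[...,2]>.095)&(C[...,2]<.13)&~mask(p,"blue")&~mask(p,"red")
    m=cv2.morphologyEx(m.astype(np.uint8),cv2.MORPH_OPEN,np.ones((5,5)))>0
    r=cv2.minAreaRect(C[m][:,:2].astype(np.float32));print(" lid",r,cv2.boxPoints(r).round(3).tolist(),np.median(C[m][:,2]))
print("knob tri",tri(R["top","red"],R["side","red"]))
p,d,K,T=load("top0.npz");C=cloud(d,K,T)
for nm,(a,b,c,e) in dict(A=(380,170,420,210),B=(120,205,160,245),bin=(115,140,180,205)).items():
    P=C[b:e,a:c].reshape(-1,3);P=P[P[:,2]>.03];print(nm,np.median(P,0).round(3),P.min(0).round(3),P.max(0).round(3))
E
```

```text
top blue 387 [290.87338501 200.33333333] [ 0.569 -0.096  0.12 ] [ 0.236 -0.124  0.097] [ 0.622 -0.061  1.656]
 lip z 0.12036542834584059
 lip rect ((0.42864274978637695, -0.0930044874548912), (0.05938084051012993, 0.3870733380317688), 89.2096176147461) [[0.23499999940395355, -0.11999999731779099], [0.621999979019165, -0.125], [0.6230000257492065, -0.06599999964237213], [0.23600000143051147, -0.061000000685453415]]
top red 30 [251.73333333 167.1       ] [0.69  0.028 0.044] [0.675 0.02  0.037] [0.704 0.033 0.052]
 lid ((0.5508502721786499, 0.009685270488262177), (0.21980051696300507, 0.17879442870616913), 16.193479537963867) [[0.41999998688697815, 0.06499999761581421], [0.4699999988079071, -0.10700000077486038], [0.6809999942779541, -0.04600000008940697], [0.6309999823570251, 0.12600000202655792]] 0.10851004912301965
side blue 560 [284.64642857 223.96785714] [ 0.565 -0.099  0.101] [ 0.294 -0.844  0.024] [ 0.628 -0.061  1.092]
 lip z 0.10926922526719715
 lip rect ((0.41877710819244385, -0.43873661756515503), (0.8414217829704285, 0.09591152518987656), 66.42362976074219) [[0.2070000022649
[... 161 characters left out ...]
 red 24 [310.75       194.33333333] [0.692 0.026 0.041] [ 0.683  0.015 -0.007] [0.707 0.073 0.048]
 lid ((0.5487613677978516, 0.008837021887302399), (0.2241949737071991, 0.18227684497833252), 16.22719955444336) [[0.41600000858306885, 0.06499999761581421], [0.46700000762939453, -0.10999999940395355], [0.6819999814033508, -0.04699999839067459], [0.6309999823570251, 0.12800000607967377]] 0.10795235094538713
knob tri (array([0.69187223, 0.02775711, 0.03918983]), np.float64(0.0008943917619194968))
A [ 0.614 -0.43   0.086] [ 0.236 -0.467  0.03 ] [ 0.65  -0.061  1.656]
B [0.484 0.351 0.084] [ 0.236 -0.061  0.03 ] [0.52  0.387 1.656]
bin [0.671 0.357 0.046] [ 0.236 -0.061  0.03 ] [0.743 0.426 1.656]
```

```bash
cat > g.py <<'E'
import numpy as np
from scipy.spatial.transform import Rotation as Ro
yaw=np.deg2rad(106.2);X=np.array([np.cos(yaw),np.sin(yaw),0]);Y=np.array([-X[1],X[0],0]);Z=np.array([0,0,1.])
O=np.array([.550,.0095,0])
phi=np.pi/4
zt=np.cos(phi)*X-np.sin(phi)*Z;n=np.sin(phi)*X+np.cos(phi)*Z
R=np.c_[np.cross(-Y,zt),-Y,zt]
def case(x,y,z):return O+x*X+y*Y+z*Z
def incase(p):d=np.asarray(p)-O;return np.array([d@X,d@Y,d[2]])
def tcp_q(Q):return Q-.008*n-.025*zt      # Q: upper tip corner
def tcp_t(P):return P-.025*zt             # P: tip face centre
def lipq(th,y,e=.022):
    a=max(th,phi);return case(.085-.210*np.cos(th)+e*np.cos(a),y,.100+.210*np.sin(th)-e*np.sin(a))
E
python3 - <<'E'
from h import *;from g import *
from plant import monitor
for n,r in(("top",(215,150,310,255)),("side",(205,160,325,255))):
    p,d,K,T=load(n+"0.npz");C=cloud(d,K,T);x0,y0,x1,y1=r
    roi=np.zeros(d.shape,bool);roi[y0:y1,x0:x1]=1
    m=mask(p,"blue")&roi&(d>0)&(C[...,2]>.09)&(C[...,2]<.125)
    Q=np.array([incase(q) for q in C[m]]);print(n,"lip",m.sum(),np.percentile(Q,[2,50,98],axis=0).round(4).tolist(),cv2.minAreaRect(C[m][:,:2].astype(np.float32)))
    m=roi&mask(p,"white")&(d>0)&(C[...,2]>.1)&(C[...,2]<.12)
    Q=np.array([incase(q) for q in C[m]]);print("frame",np.percentile(Q,[1,50,99],axis=0).round(4).tolist())
print("knob",incase([.692,.028,.039]),"A",incase([.614,-.43,0]))
s=monitor.sense();p0=s["position"];R0=Ro.from_euler("xyz",s["eef_rot"])
print("rotvec/1.5",((Ro.from_matrix(R)*R0.inv()).as_rotvec()/1.5).round(3))
y=-.02
a=tcp_q(case(-.125-.03,y,.070));print("pre",a.round(3),"above",(a+[0,0,.2]))
for t in np.arange(0,1.32,.1):print(round(t,2),tcp_q(lipq(t,y)).round(3))
print("knob locked",tcp_t(case(.03,-.1415,.151)-.008*zt))
E
```

```text
top lip 384 [[-0.1248, -0.0388, 0.1012], [-0.1074, 0.0086, 0.1084], [-0.0902, 0.0551, 0.1153]] ((0.5725786089897156, -0.09593142569065094), (0.09894095361232758, 0.03627236187458038), 16.16358184814453)
frame [[-0.0846, -0.0894, 0.1024], [-0.0008, 0.0142, 0.1102], [0.0797, 0.106, 0.1178]]
side lip 486 [[-0.1287, -0.0349, 0.1021], [-0.1097, 0.0143, 0.1074], [-0.0878, 0.0603, 0.1117]] ((0.568583607673645, -0.09822472929954529), (0.09948842227458954, 0.04456061124801636), 16.655216217041016)
frame [[-0.0868, -0.0877, 0.1024], [0.0032, 0.0106, 0.1083], [0.0816, 0.1105, 0.1138]]
knob [-0.0218513  -0.14152304  0.039     ] A [-0.43990451  0.0611578   0.        ]
rotvec/1.5 [ 0.383  0.389 -0.647]
pre [ 0.619 -0.156  0.082] above [ 0.61895962 -0.1561737   0.28202082]
0.0 [ 0.606 -0.112  0.096]
0.1 [ 0.606 -0.111  0.117]
0.2 [ 0.605 -0.108  0.138]
0.3 [ 0.604 -0.103  0.159]
0.4 [ 0.602 -0.097  0.178]
0.5 [ 0.599 -0.088  0.197]
0.6 [ 0.596 -0.077  0.215]
0.7 [ 0.592 -0.065  0.232]
0.8 [ 0.589 -0.051  0.247]
0.9 [ 0.585 -0.038  0.259]
1.0 [ 0.58  -0.023  0.27 ]
1.1 [ 0.576 -0.008  0.28 ]
1.2 [0.571 0.009 0.287]
1.3 [0.566 0.026 0.293]
knob locked [0.68402195 0.05537806 0.17433452]
```

servo_tool(linear=[[1,-1,0.36],[1,-1,0.36],[1,-1,0.36],[1,-1,0.36],[1,-1,0.36],[1,-1,0.36],[1,-1,0.36],[1,-1,0.36]], delta_rot=[[0,0,0],[0,0,0],[0,0,0],[0,0,0],[0,0,0],[0,0,0],[0,0,0],[0,0,0]], hand=[1,1,1,1,1,1,1,1], squeeze=20)

```text
clock: 0.9
position: [0.403, 0.3022, 0.3216]
eef_rot: [3.141, 0.003, 2.873]
force: [0.2, 0.6, 0.1]
width: 0.359
gripper_force: 0.0
```

servo_tool(linear=[[0.6,-1,0],[0.6,-1,0],[0.6,-1,0],[0.6,-1,0],[0.6,-1,0],[0.6,-1,0],[0.6,-1,0],[0.6,-1,0],[0.6,-1,0],[0.6,-1,0]], delta_rot=[[0.383,0.389,-0.647],[0.383,0.389,-0.647],[0.383,0.389,-0.647],[0.383,0.389,-0.647],[0.383,0.389,-0.647],[0.383,0.389,-0.647],[0.383,0.389,-0.647],[0.383,0.389,-0.647],[0.383,0.389,-0.647],[0.383,0.389,-0.647]], hand=[1,1,1,1,1,1,1,1,1,1])

```text
clock: 1.9
position: [0.5492, 0.0546, 0.3183]
eef_rot: [-3.137, -0.788, 1.847]
force: [-0.1, -0.1, 0.5]
width: 0.007
gripper_force: 0.0
```

servo_tool(linear=[[0.2,-0.92,0],[0.2,-0.92,0],[0.2,-0.92,0],[0.2,-0.92,0],[0.2,-0.92,0],[0.2,-0.92,0],[0.2,-0.92,0]], delta_rot=[[0,0,0],[0,0,0],[0,0,0],[0,0,0],[0,0,0],[0,0,0],[0,0,0]], hand=[1,1,1,1,1,1,1])

```text
clock: 2.6
position: [0.6003, -0.1744, 0.32]
eef_rot: [3.14, -0.785, 1.854]
force: [-0.3, 1.1, 1.5]
width: 0.003
gripper_force: 0.0
```

servo_tool(linear=[[0.04,0,-0.2],[0.04,0,-0.4],[0.04,0,-0.6],[0.04,0,-0.8],[0.04,0,-0.95],[0.04,0,-0.95],[0.04,0,-0.95]], delta_rot=[[0,0,0],[0,0,0],[0,0,0],[0,0,0],[0,0,0],[0,0,0],[0,0,0]], hand=[1,1,1,1,1,1,1])

```text
clock: 3.3
position: [0.6101, -0.1728, 0.084]
eef_rot: [3.141, -0.786, 1.855]
force: [-0.4, -0.5, 0.5]
width: 0.006
gripper_force: 0.0
```

```bash
sed -i 's/O=np.array.*/O=np.array([.541,.007,0])/' g.py
python3 - <<'E'
from plant import monitor, eyes
import cv2,numpy as np
from g import *
s=monitor.sense();print(s["position"].round(4),s["joints"].round(2),incase(s["position"]+.025*zt).round(4))
a,_=eyes.get_image("side");b,_=eyes.get_image("wrist")
cv2.imwrite("pics/c1.png",np.hstack([cv2.resize(a[130:330,180:400],(440,400)),cv2.resize(b,(360,270))[:, :].copy() if 0 else cv2.copyMakeBorder(cv2.resize(b,(360,270)),0,130,0,0,0)])[:,:,::-1])
E
```

```text
[ 0.6101 -0.1728  0.084 ] [-0.63  0.85  1.1   0.46  1.83 -0.95] [-0.1743 -0.0162  0.0663]
```

View pics/c1.png

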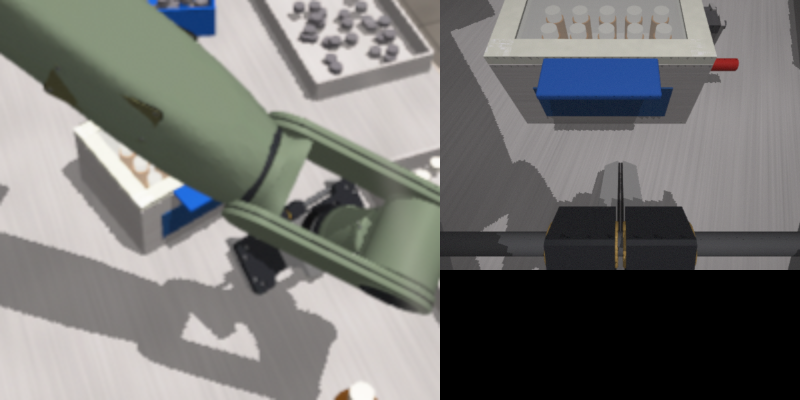

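Wrist view: the fingers (620,190) are just right of the lip's centre (600,76), and the lip is shut and unobstructed. I'll slide under it.

servo_tool(linear=[[-0.033,0.116,0],[-0.066,0.232,0.01],[-0.066,0.232,0.01],[-0.066,0.232,0.04],[-0.066,0.232,0.06],[-0.066,0.232,0.06]], delta_rot=[[0,0,0],[0,0,0],[0,0,0],[0,0,0],[0,0,0],[0,0,0]], hand=[1,1,1,1,1,1])

```text
clock: 4.0
position: [0.5948, -0.1189, 0.0994]
eef_rot: [3.137, -0.781, 1.854]
force: [1.5, -2.6, -1.1]
width: 0.005
gripper_force: 1.4
```

Run:
```python
from g import *
from plant import monitor
s=monitor.sense();print(s["position"].round(4),s["force"].round(1),(incase(s["position"]+.025*zt+.008*n)).round(4))
p0=np.array(s["position"])
ts=np.arange(.04,1.31,.035);P=np.array([tcp_q(lipq(t,-.0165)) for t in ts])
print(P[0],P[-1])
for a in (0,19):
    b=p0 if a==0 else P[a-1]
    print([(np.round((q-b)/.25,3)).tolist() for q in P[a:a+19]])
```

```text
[ 0.5948 -0.1189  0.0994] [ 1.5 -2.6 -1.1] [-0.1126 -0.0166  0.0874]
[ 0.59384191 -0.11574138  0.10486223] [0.55367113 0.02252736 0.29316975]
[[-0.004, 0.013, 0.022], [-0.004, 0.014, 0.051], [-0.005, 0.017, 0.08], [-0.006, 0.021, 0.109], [-0.008, 0.025, 0.138], [-0.009, 0.031, 0.167], [-0.011, 0.037, 0.196], [-0.013, 0.045, 0.224], [-0.016, 0.053, 0.252], [-0.018, 0.062, 0.28], [-0.021, 0.073, 0.307], [-0.025, 0.084, 0.334], [-0.028, 0.096, 0.361], [-0.032, 0.109, 0.387], [-0.036, 0.123, 0.413], [-0.04, 0.137, 0.438], [-0.045, 0.153, 0.462], [-0.049, 0.169, 0.486], [-0.054, 0.186, 0.51]]
[[-0.005, 0.018, 0.023], [-0.011, 0.037, 0.045], [-0.016, 0.056, 0.066], [-0.022, 0.075, 0.085], [-0.027, 0.093, 0.103], [-0.033, 0.112, 0.12], [-0.038, 0.132, 0.137], [-0.044, 0.152, 0.152], [-0.05, 0.173, 0.167], [-0.057, 0.195, 0.181], [-0.063, 0.216, 0.195], [-0.069, 0.239, 0.207], [-0.076, 0.261, 0.219], [-0.083, 0.284, 0.23], [-0.089, 0.307, 0.24], [-0.096, 0.331, 0.249], [-0.103, 0.355, 0.258], [-0.11, 0.379, 0.265]]
```

servo_tool(linear=[[-0.004,0.013,0.022],[-0.004,0.014,0.051],[-0.005,0.017,0.08],[-0.006,0.021,0.109],[-0.008,0.025,0.138],[-0.009,0.031,0.167],[-0.011,0.037,0.196],[-0.013,0.045,0.224],[-0.016,0.053,0.252],[-0.018,0.062,0.28],[-0.021,0.073,0.307],[-0.025,0.084,0.334],[-0.028,0.096,0.361],[-0.032,0.109,0.387],[-0.036,0.123,0.413],[-0.04,0.137,0.438],[-0.045,0.153,0.462],[-0.049,0.169,0.486],[-0.054,0.186,0.51]], delta_rot=[[0,0,0],[0,0,0],[0,0,0],[0,0,0],[0,0,0],[0,0,0],[0,0,0],[0,0,0],[0,0,0],[0,0,0],[0,0,0],[0,0,0],[0,0,0],[0,0,0],[0,0,0],[0,0,0],[0,0,0],[0,0,0],[0,0,0]], hand=[1,1,1,1,1,1,1,1,1,1,1,1,1,1,1,1,1,1,1])

```text
clock: 5.9
position: [0.5818, -0.0748, 0.226]
eef_rot: [3.137, -0.776, 1.85]
force: [3.4, -10.0, -2.3]
width: 0.005
gripper_force: 4.1
```

Run:
```python
from plant import monitor, eyes
import cv2,numpy as np
s=monitor.sense();print(s["position"].round(4),s["force"].round(1))
a,_=eyes.get_image("top");b,_=eyes.get_image("wrist")
cv2.imwrite("pics/c2.png",np.hstack([cv2.resize(a[130:270,190:330],(400,400)),cv2.copyMakeBorder(cv2.resize(b,(400,300)),0,100,0,0,0)])[:,:,::-1])
```

```text
[ 0.5818 -0.0748  0.226 ] [  3.4 -10.   -2.3]
```

View pics/c2.png

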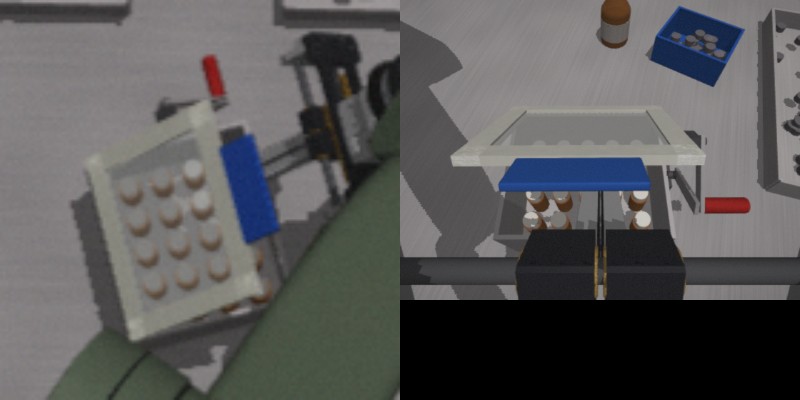

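The lid is about 40° up, with the fingers under the blue lip (wrist view 600,190). The knob is clear to the right at (725,205). I'll continue along the arc.

servo_tool(linear=[[-0.005,0.018,0.023],[-0.011,0.037,0.045],[-0.016,0.056,0.066],[-0.022,0.075,0.085],[-0.027,0.093,0.103],[-0.033,0.112,0.12],[-0.038,0.132,0.137],[-0.044,0.152,0.152],[-0.05,0.173,0.167],[-0.057,0.195,0.181],[-0.063,0.216,0.195],[-0.069,0.239,0.207],[-0.076,0.261,0.219],[-0.083,0.284,0.23],[-0.089,0.307,0.24]], delta_rot=[[0,0,0],[0,0,0],[0,0,0],[0,0,0],[0,0,0],[0,0,0],[0,0,0],[0,0,0],[0,0,0],[0,0,0],[0,0,0],[0,0,0],[0,0,0],[0,0,0],[0,0,0]], hand=[1,1,1,1,1,1,1,1,1,1,1,1,1,1,1])

```text
clock: 7.5
position: [0.5584, 0.0041, 0.2851]
eef_rot: [3.141, -0.781, 1.85]
force: [2.0, -5.5, -3.2]
width: 0.008
gripper_force: 3.4
```

Run:
```python
from plant import monitor, eyes
from g import *;from h import *
s=monitor.sense();print(s["position"].round(4),s["force"].round(1),s["joints"].round(2),"Q",incase(s["position"]+.025*zt+.008*n).round(4),"tgt th~",)
V=[]
for k in("side","top","wrist"):
    p,d=eyes.get_image(k);c=eyes.calibration(k);K,T=c["camera_matrix"],c["T"]
    np.savez(k+"1.npz",p=p,d=d,K=K,T=T);C=cloud(d,K,T)
    m=mask(p,"red")&(d>0)&(np.linalg.norm(C[...,:2]-[.66,.06],axis=-1)<.15)
    if m.sum():print(k,m.sum(),"knob",[incase(q).round(4).tolist() for q in np.percentile(C[m],[50],axis=0)])
    m=mask(p,"white")&(d>0);Q=(C[m]-O);Q=np.c_[Q@X-.085,Q@Y,Q[:,2]-.1]
    g=(np.abs(Q[:,1])<.1)&(Q[:,2]>.05)&(Q[:,2]<.25)&(Q[:,0]>-.25)&(Q[:,0]<.05)
    if g.sum()>30:print(k,"lid angle",np.percentile(np.arctan2(Q[g,2],-Q[g,0]),[10,50,90]))
p=np.load("wrist1.npz")["p"];q=np.load("side1.npz")["p"]
cv2.imwrite("pics/c3.png",np.hstack([cv2.resize(q[100:310,180:400],(420,400)),cv2.copyMakeBorder(cv2.resize(p,(380,285)),0,115,0,0,0)])[:,:,::-1])
```

```text
[0.5584 0.0041 0.2851] [ 2.  -5.5 -3.2] [-0.46  0.4   1.37  0.58  1.9  -0.7 ] Q [ 0.0157 -0.0159  0.273 ] tgt th~
side 60 knob [[-0.0104, -0.1382, 0.1705]]
side lid angle [1.1933253  1.2145451  1.23078635]
top 54 knob [[-0.0051, -0.1405, 0.1713]]
top lid angle [1.20858772 1.22906737 1.24253432]
wrist 1110 knob [[-0.0053, -0.1406, 0.1705]]
wrist lid angle [1.2090119  1.2309615  1.25273017]
```

View pics/c3.png

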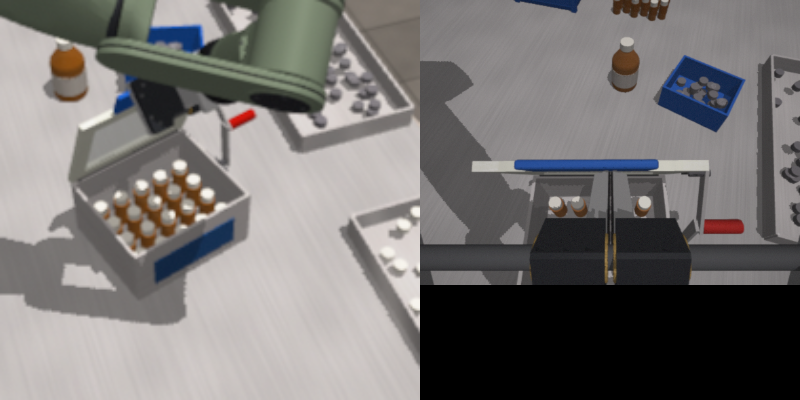

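Run:
```python
from g import *
p=np.array([.5584,.0041,.2851])
p1=p+np.array([-.014,.048,.018])*.25;print("p1",p1)
y=-.1445
W=[("retract",p1-.05*X),("side",None),("pre",case(-.001,y,.163)-.063*zt),("touch",case(-.001,y,.163)-.034*zt),("end",case(.030,y,.151)-.028*zt)]
pre=W[2][1];W[1]=("side",np.r_[(pre-.03*X)[:2],p1[2]-.02])
for k,w in W:print(k,w.round(4),"d/.25 from p1",((w-p1)/.25).round(3))
```

```text
p1 [0.5549 0.0161 0.2896]
retract [ 0.5688 -0.0319  0.2896] d/.25 from p1 [ 0.056 -0.192  0.   ]
side [ 0.7008 -0.0252  0.2696] d/.25 from p1 [ 0.584 -0.165 -0.08 ]
pre [0.6925 0.0036 0.2075] d/.25 from p1 [ 0.55  -0.05  -0.328]
touch [0.6867 0.0233 0.187 ] d/.25 from p1 [ 0.527  0.029 -0.41 ]
end [0.6769 0.0571 0.1708] d/.25 from p1 [ 0.488  0.164 -0.475]
```

servo_tool(linear=[[-0.005,0.016,0.006],[-0.01,0.032,0.012],[-0.014,0.048,0.018],[-0.014,0.048,0.018]], delta_rot=[[0,0,0],[0,0,0],[0,0,0],[0,0,0]], hand=[1,1,1,1])

```text
clock: 8.05
position: [0.554, 0.019, 0.2903]
eef_rot: [3.14, -0.786, 1.854]
force: [0.9, -1.6, -1.2]
width: 0.005
gripper_force: 0.7
```

servo_tool(linear=[[0.03,-0.1,0],[0.06,-0.2,0],[0.2,-0.2,0],[0.38,-0.19,-0.03],[0.55,-0.17,-0.08],[0.584,-0.165,-0.16],[0.57,-0.12,-0.28],[0.55,-0.05,-0.328],[0.54,-0.01,-0.37],[0.527,0.029,-0.41],[0.52,0.055,-0.423],[0.512,0.082,-0.436],[0.504,0.109,-0.449],[0.496,0.136,-0.462],[0.488,0.164,-0.475],[0.488,0.164,-0.475],[0.488,0.164,-0.475]], delta_rot=[[0,0,0],[0,0,0],[0,0,0],[0,0,0],[0,0,0],[0,0,0],[0,0,0],[0,0,0],[0,0,0],[0,0,0],[0,0,0],[0,0,0],[0,0,0],[0,0,0],[0,0,0],[0,0,0],[0,0,0]], hand=[1,1,1,1,1,1,1,1,1,1,1,1,1,1,1,1,1])

```text
clock: 9.75
position: [0.6784, 0.0537, 0.1745]
eef_rot: [3.134, -0.775, 1.854]
force: [0.1, -16.2, 9.4]
width: 0.007
gripper_force: 8.9
```

```bash
cat > look.py <<'E'
import sys
from plant import monitor, eyes
from g import *;from h import *
s=monitor.sense();print(s["clock"],s["position"].round(4),s["force"].round(1),"tip",incase(s["position"]+.025*zt).round(4))
I={}
for k in("side","top","wrist"):
    p,d=eyes.get_image(k);c=eyes.calibration(k);K,T=c["camera_matrix"],c["T"];I[k]=p
    C=cloud(d,K,T)
    m=mask(p,"red")&(d>0)&(np.linalg.norm(C[...,:2]-[.66,.06],axis=-1)<.15)
    if m.sum():print(k,m.sum(),"knob",incase(np.median(C[m],0)).round(4))
    m=mask(p,"white")&(d>0);Q=(C[m]-O);Q=np.c_[Q@X-.085,Q@Y,Q[:,2]-.1]
    g=(np.abs(Q[:,1])<.1)&(Q[:,2]>.05)&(Q[:,2]<.25)&(Q[:,0]>-.25)&(Q[:,0]<.05)
    if g.sum()>30:print(k,"lid angle",np.percentile(np.arctan2(Q[g,2],-Q[g,0]),[10,50,90]))
cv2.imwrite(sys.argv[1],np.hstack([cv2.resize(I["side"][100:310,180:400],(420,400)),cv2.copyMakeBorder(cv2.resize(I["wrist"],(380,285)),0,115,0,0,0)])[:,:,::-1])
E
python3 look.py pics/c4.png
```

```text
9.75 [0.6784 0.0537 0.1745] [  0.1 -16.2   9.4] tip [ 0.0242 -0.145   0.1568]
side lid angle [1.24785921 1.30337293 1.32813883]
top 23 knob [ 0.0299 -0.1341  0.1572]
top lid angle [1.29629321 1.31405449 1.3272048 ]
wrist 814 knob [ 0.0277 -0.1278  0.1572]
wrist lid angle [1.28989142 1.31105701 1.33223664]
```

View pics/c4.png

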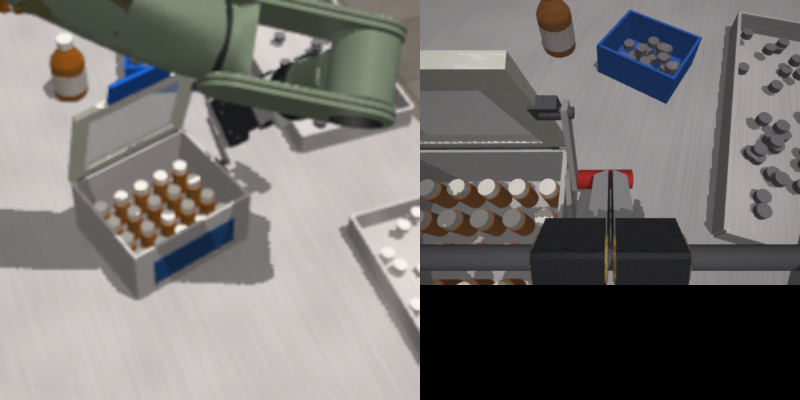

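The knob is at the locked position with the lid at about 1.31, and the stop resists with about 19 N. I'll back off and check.

servo_tool(linear=[[0.01,-0.03,0.03],[0.03,-0.1,0.1],[0.08,-0.27,0.28],[0.12,-0.4,0.42],[0.16,-0.54,0.56],[0.16,-0.54,0.56],[0.16,-0.54,0.56],[0.16,-0.54,0.56],[0.16,-0.54,0.56],[0.16,-0.54,0.56],[0.16,-0.54,0.56],[0.16,-0.54,0.56],[0.16,-0.54,0.56],[0.16,-0.54,0.56],[0.16,-0.54,0.56]], delta_rot=[[0,0,0],[0,0,0],[0,0,0],[0,0,0],[0,0,0],[0,0,0],[0,0,0],[0,0,0],[0,0,0],[0,0,0],[0,0,0],[0,0,0],[0,0,0],[0,0,0],[0,0,0]], hand=[1,1,1,1,1,1,1,1,1,1,1,1,1,1,1])

```text
clock: 11.4
position: [0.7162, -0.0757, 0.3113]
eef_rot: [3.14, -0.785, 1.853]
force: [0.3, -0.9, -0.3]
width: 0.007
gripper_force: 0.0
```

```bash
python3 look.py pics/c5.png; for i in 1 2 3 4 5; do python3 look.py pics/c6.png | grep -E "top|wrist"; done
```

```text
11.4 [ 0.7162 -0.0757  0.3113] [ 0.3 -0.9 -0.3] tip [-0.1106 -0.1452  0.2936]
side 50 knob [ 0.0239 -0.1388  0.1564]
side lid angle [1.27509057 1.2951351  1.31954822]
top 50 knob [ 0.0275 -0.1433  0.1588]
top lid angle [1.28794163 1.3087923  1.32908204]
wrist 532 knob [ 0.0242 -0.1406  0.1572]
wrist lid angle [1.28840426 1.30922685 1.33020016]
top 50 knob [ 0.0274 -0.1441  0.1585]
top lid angle [1.29103128 1.31069032 1.32927879]
wrist 531 knob [ 0.0244 -0.1405  0.1572]
wrist lid angle [1.28890571 1.30931006 1.32985091]
top 47 knob [ 0.0276 -0.1437  0.1575]
top lid angle [1.29069907 1.3104362  1.32857246]
wrist 534 knob [ 0.0242 -0.1404  0.1572]
wrist lid angle [1.28894991 1.30883349 1.33042495]
top 47 knob [ 0.0277 -0.1427  0.1579]
top lid angle [1.293925   1.31026283 1.32620799]
wrist 531 knob [ 0.0242 -0.1407  0.1572]
wrist lid angle [1.28873192 1.30935356 1.33033003]
top 48 knob [ 0.0275 -0.1431  0.1578]
top lid angle [1.28994503 1.31099598 1.32793174]
wrist 534 knob [ 0.0243 -0.1405  0.1572]
wrist lid angle [1.2885398  1.30906074 1.32994499]
top 48 knob [ 0.0279 -0.1432  0.1575]
top lid angle [1.28748198 1.31281413 1.32925146]
wrist 533 knob [ 0.0242 -0.1405  0.1572]
wrist lid angle [1.2886282  1.3093601  1.33026065]
```

View pics/c6.png

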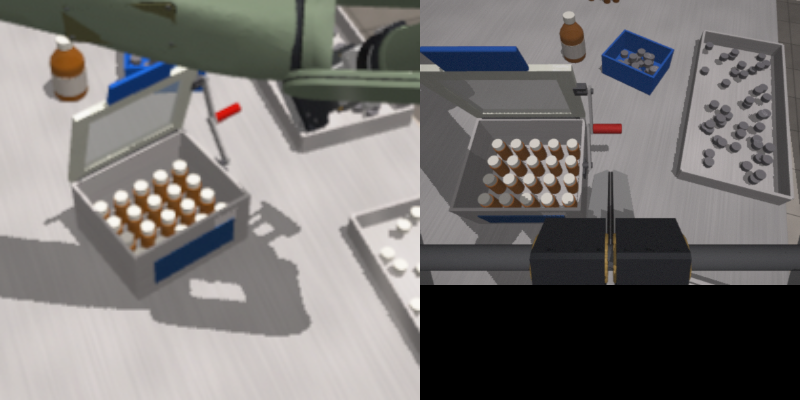

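Side and wrist views: the stay is straight past centre with the knob at its locked spot (605,128). The lid is steady at about 1.31 rad with the arm clear, and bottle and bin have not moved.

```bash
python3 -c "
from plant import hand_in
print(hand_in())"
```

```text
the job is handed in; nothing more can be done
None
```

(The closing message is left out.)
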